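# Put the sample tie rods back on their own stands

## Task

The three sample tie rods on this inspection bench are all on the wrong stands: put each on the stand of its own sleeve colour, lying in both Vs with the sleeve between the two supports, either way round. First park one of them properly on the spare grey stand to make room; at the end the grey stand is empty again. Never let a rod down on the bench itself, and leave the nut, the ring and the cap between the stands where they are.

Things in the scene. Friction and masses are not known exactly. Their poses are not given: they have to be found in the camera images.
- rod_blue: Sizes in mm. Loose steel tie rod with a blue plastic sleeve at its middle, 0.2 kg, 212 long: bar 14 in diameter, sleeve 22 in diameter and 64 long (grip here), square 16 mm forks at both ends from 81 outwards. Origin: on the axis at mid-length; x along the rod (either end will do), y and z may be rolled about it. Starts in the yellow stand.
- rod_yellow: Sizes in mm. Loose steel tie rod with a yellow plastic sleeve at its middle, 0.2 kg, 212 long: bar 14 in diameter, sleeve 22 in diameter and 64 long (grip here), square 16 mm forks at both ends from 81 outwards. Origin: on the axis at mid-length; x along the rod (either end will do), y and z may be rolled about it. Starts in the red stand.
- rod_red: Sizes in mm. Loose steel tie rod with a red plastic sleeve at its middle, 0.2 kg, 212 long: bar 14 in diameter, sleeve 22 in diameter and 64 long (grip here), square 16 mm forks at both ends from 81 outwards. Origin: on the axis at mid-length; x along the rod (either end will do), y and z may be rolled about it. Starts in the blue stand.
- stand_blue: Sizes in mm. Fixed blue plastic stand (home of the blue rod). Base plate 150 (x) x 56 x 8 thick; two V supports at x = +-55, each 16 thick along x, V bottom 34 high, lips 52 high, V 36 wide at the top (90 degrees). Origin: centre of the underside, on the bench. A rod in both Vs lies along the stand's x, its axis 44 above the bench. Yaw within 0.3 rad of world x. Holds a wrong rod at the start.
- stand_yellow: Sizes in mm. Fixed yellow plastic stand (home of the yellow rod). Base plate 150 (x) x 56 x 8 thick; two V supports at x = +-55, each 16 thick along x, V bottom 34 high, lips 52 high, V 36 wide at the top (90 degrees). Origin: centre of the underside, on the bench. A rod in both Vs lies along the stand's x, its axis 44 above the bench. Yaw within 0.3 rad of world x. Holds a wrong rod at the start.
- stand_red: Sizes in mm. Fixed red plastic stand (home of the red rod). Base plate 150 (x) x 56 x 8 thick; two V supports at x = +-55, each 16 thick along x, V bottom 34 high, lips 52 high, V 36 wide at the top (90 degrees). Origin: centre of the underside, on the bench. A rod in both Vs lies along the stand's x, its axis 44 above the bench. Yaw within 0.3 rad of world x. Holds a wrong rod at the start.
- stand_grey: Sizes in mm. Fixed grey plastic stand (the spare). Base plate 150 (x) x 56 x 8 thick; two V supports at x = +-55, each 16 thick along x, V bottom 34 high, lips 52 high, V 36 wide at the top (90 degrees). Origin: centre of the underside, on the bench. A rod in both Vs lies along the stand's x, its axis 44 above the bench. Yaw within 0.3 rad of world x. Empty at the start.
- nut: Sizes in mm. Loose hexagonal steel nut lying on the bench between two stands, 32 across corners, 18 high; origin centre of its underside. Leave alone.
- collar: Sizes in mm. Loose dark steel ring lying on the bench between two stands, 32 in diameter, 14 high; origin centre of its underside. Leave alone.
- cap: Sizes in mm. Loose white plastic disc cap lying on the bench between two stands, 30 in diameter, 16 high; origin centre of its underside. Leave alone.
There are look-alikes about, which are no part of the job. What is shaped like the rod_red but green or purple is not meant.

How it is judged (in metres and radians):
On the way:
1. one of the rods lies in both Vs of the grey stand, let go (((x of rod_blue in the frame of stand_grey between -0.015 and 0.015 m and y of rod_blue in the frame of stand_grey between -0.006 and 0.006 m and z of rod_blue in the frame of stand_grey between 0.04 and 0.049 m and angle between the x axis of rod_blue and the x axis of stand_grey, either way round below 0.08 rad and contact force between rod_blue and the fingers below 0.05 N and linear speed of rod_blue below 0.02 m/s) or (x of rod_yellow in the frame of stand_grey between -0.015 and 0.015 m and y of rod_yellow in the frame of stand_grey between -0.006 and 0.006 m and z of rod_yellow in the frame of stand_grey between 0.04 and 0.049 m and angle between the x axis of rod_yellow and the x axis of stand_grey, either way round below 0.08 rad and contact force between rod_yellow and the fingers below 0.05 N and linear speed of rod_yellow below 0.02 m/s) or (x of rod_red in the frame of stand_grey between -0.015 and 0.015 m and y of rod_red in the frame of stand_grey between -0.006 and 0.006 m and z of rod_red in the frame of stand_grey between 0.04 and 0.049 m and angle between the x axis of rod_red and the x axis of stand_grey, either way round below 0.08 rad and contact force between rod_red and the fingers below 0.05 N and linear speed of rod_red below 0.02 m/s))), for 0.2 s.
At the end, for the whole second after the job is handed in: Each rod lies at rest in both Vs of the stand of its own colour, let go, its middle within 15 mm of the stand's middle lengthwise and 6 mm sideways, 40 to 49 mm up, within 0.08 rad of the stand's direction; so the grey stand is empty (x of rod_blue in the frame of stand_blue between -0.015 and 0.015 m and y of rod_blue in the frame of stand_blue between -0.006 and 0.006 m and z of rod_blue in the frame of stand_blue between 0.04 and 0.049 m and angle between the x axis of rod_blue and the x axis of stand_blue, either way round below 0.08 rad and contact force between each of rod_blue, rod_yellow, rod_red and the fingers below 0.05 N and linear speed of each of rod_blue, rod_yellow, rod_red below 0.02 m/s and x of rod_yellow in the frame of stand_yellow between -0.015 and 0.015 m and y of rod_yellow in the frame of stand_yellow between -0.006 and 0.006 m and z of rod_yellow in the frame of stand_yellow between 0.04 and 0.049 m and angle between the x axis of rod_yellow and the x axis of stand_yellow, either way round below 0.08 rad and x of rod_red in the frame of stand_red between -0.015 and 0.015 m and y of rod_red in the frame of stand_red between -0.006 and 0.006 m and z of rod_red in the frame of stand_red between 0.04 and 0.049 m and angle between the x axis of rod_red and the x axis of stand_red, either way round below 0.08 rad); the robot touches nothing.
It fails at once if a rod is down on the bench (the middle of its axis lower than 28 mm) (height (world z) of any of rod_blue, rod_yellow, rod_red below 0.028 m).
It fails at once if the nut, ring or cap is moved by more than 25 mm (distance of any of nut, collar, cap from where it was at the start of the episode above 0.025 m).
It also fails if it takes over 112 s, if anything falls off the work surface, if the arm or the gripper's body presses on something with over 40 N, if the wrist force passes 120 N, or if a joint passes its speed limit or range.

## Robot

A 6-joint arm with a two-finger parallel gripper is mounted at the origin on the work surface. World frame = base frame: x ahead of the robot, y to its left, z up, the work surface at z = 0. Lengths are in mm, angles in rad, forces in N, time in s.
With the tool pointing down it reaches from about 275 to 1000 mm from the base axis. Payload 8.4 kg.
Tool frame: the origin (TCP) lies at the very end of the fingers, on their centre line; the grasp point (between the pads) lies 19 mm behind it; z points along the fingers, y is the line along which they close (so a half turn about z gives the same grasp; the last joint's range is limited). The gripper opens to 85 mm and grips with 20 to 120 N. Pads are 22 mm wide; open, the fingers measure 114 mm over their backs; the gripper's body (76 mm by 85 mm) begins 54 mm behind the grasp point. The pads swing forward as they close: fully open they stand 13 mm farther back than shut.
Start: joints at [1.151, 0.353, 1.633, -0, 1.155, -0.002], TCP at [253.593, 571.243, 231.281] pointing down, gripper open.
Joint ranges: [-2.63, 2.63], [-0.92, 2.1], [0.06, 2.66], [-1.3, 4.44], [0, 2.69], [-3.02, 3.02]. Speed limits (rad/s): [2.22, 2.22, 2.79, 3.14, 3.14, 3.14].

## Interface

Orientations are given as [roll, pitch, yaw] about the fixed x, y, z axes, in that order (R = Rz(yaw) Ry(pitch) Rx(roll)).
In Python, from rig import sensors, grab_frame, camera_params, order gives the robot as it stands. The module is installed in compiled form; this text tells all that it offers.
- The arm moves only by the tool move_arm, never from a script. Its argument "motion" is a list of rows, each a list of 7 numbers: the turn, a rotation vector about the tool's x, y, z in fractions of the full range, 1 being pi rad, then the shift along the tool's x, y, z in fractions of the full range, 1 being 0.4 m, then the finger opening in m, from 0 to 0.0854. A call has 1 to 8 rows; each row is the pose to reach, as a shift and turn from the pose commanded when the call began, along the tool's axes at that moment; what a row does not reach only later rows make up. A row lasts 1/8 s, in which the tool goes at most 62.5 mm and 10.7 degrees, less where a joint would pass 70% of its speed; a pose out of reach is approached as far as the arm can. Shift and turn numbers lie between -1 and 1, and a call with a number outside is refused. A call with a gripper value outside its range is refused whole. The fingers move at their own pace and stop on an object; "grip_force" is the grip in N (left out, the last holds). Time passes only in rows, so rows that repeat a pose let the fingers close. It gives the time, the measured TCP pose, the force, the opening and the grip force at its end, in the units of the state.
- sensors.sense(): the state, without advancing time (a new reading comes with each control period).
- grab_frame(name): name is "scene" or "top" or "wrist"; returns (picture, depth): 420x560x3 uint8, red, green, blue; 420x560 float32, mm along the optical axis (not along the pixel's ray), 0 where there is no reading.
- camera_params(name): a dict with "camera_matrix" (3x3 intrinsics, pixels), "world_from_camera" (4x4, takes a point from camera to world coordinates). Camera axes: x right, y down, z forward; pixel columns grow to the right and rows downward; lengths in mm; the calibration is good to about 2 mm. A picture is of the moment at which its call begins: read the wrist's pose just before it. camera_params takes no time and is no camera call; for the wrist camera it gives the pose at the moment of the call.
- order.sign_off(): hands the job in; it is judged then, once.
The state is a dict: "clock": time; "qpos": joint angles; "qvel": joint speeds; "joint_efforts": joint torques, N m; "eef_pos": TCP position; "tcp_rot": TCP orientation; "contact_force": force on the tool from outside, world axes, zero at the start; "wrist_torque": the same for the moment, N m; "opening": opening from 0.0 (shut) to 1.0 (fully open); "grasp_force": force on a finger pad.
Only numpy, scipy, OpenCV 4.12 (cv2) and the standard library are available. Lean on these libraries where they do the work, as an engineer would, in place of code of your own. Each camera call takes 0.05 s, during which the arm holds its last target. There are 200 camera calls.

## Working session

There is one attempt and no reset: what is moved stays moved. The work goes in short steps, Python scripts to look and compute and a tool call to move; the robot and the scene stay as the last step left them, time stands still between calls to the robot, and variables do not carry over. Pictures are saved under pics/ and viewed, at most 14 in all, crops included, and the job is handed in when it is done.

Besides the shell and the picture viewer there is one more tool, called after ">>>" in YAML: its name, and indented under it one key for each argument. move_arm: Moves the arm, as the interface text tells. Its arguments: {"type":"object","properties":{"motion":{"type":"array","items":{"type":"array","items":{"type":"number"}}},"grip_force":{"type":"number"}},"required":["motion"]}

```bash
mkdir -p pics; python3 - <<'E'
from rig import sensors, grab_frame, camera_params
import cv2, numpy as np
print(sensors.sense())
for n in("top","scene"):
    im,d=grab_frame(n); np.savez(n,im=im,d=d,**camera_params(n)); cv2.imwrite(f"pics/{n}0.png",im[...,::-1])
    print(camera_params(n))
E
```

```text
{'clock': 0.0, 'qpos': array([ 1.15059469e+00,  3.53640650e-01,  1.63412856e+00, -2.16564169e-05,
        1.15520492e+00, -2.39142745e-03]), 'qvel': array([-0.0003002 ,  0.00071732,  0.00114045, -0.00064919,  0.00089755,
       -0.00226616]), 'joint_efforts': array([ 6.53367060e-04, -6.05246472e+01, -3.42065620e+01,  1.43457351e-04,
        9.15819575e-03,  3.80332301e-05]), 'eef_pos': array([253.40790859, 570.80385998, 230.56875324]), 'tcp_rot': array([-3.14021114e+00,  1.64971346e-05,  2.72379121e+00]), 'contact_force': array([ 0.10679282, -0.05846064,  0.14061138]), 'wrist_torque': array([0.02623813, 0.01431262, 0.02260529]), 'grasp_force': 0.0, 'opening': 0.9965119328897734}
{'camera_matrix': array([[501.90508862,   0.        , 277.80806833],
       [  0.        , 501.90508862, 210.34124266],
       [  0.        ,   0.        ,   1.        ]]), 'world_from_camera': array([[ 1.73019918e-02, -9.97761117e-01,  6.46018098e-02,
         3.24922121e+02],
       [-9.99843056e-01, -1.75118251e-02, -2.68323394e-03,
         1.75710311e+01],
       [ 3.80852208e-03, -6.45452456e-02, -9.97907514e-01,
         1.24140613e+03],
       [ 0.00000000e+00,  0.00000000e+00,  0.00000000e+00,
         1.00000000e+00]])}
{'camera_matrix': array([[427.36907113,   0.        , 277.35614603],
       [  0.        , 427.36907113, 210.08310675],
       [  0.        ,   0.        ,   1.        ]]), 'world_from_camera': array([[ 2.50929046e-01,  5.83340031e-01, -7.72495322e-01,
         1.10862632e+03],
       [ 9.67931729e-01, -1.61054441e-01,  1.92794284e-01,
        -1.65838473e+02],
       [-1.19491792e-02, -7.96100418e-01, -6.05046562e-01,
         6.21957815e+02],
       [ 0.00000000e+00,  0.00000000e+00,  0.00000000e+00,
         1.00000000e+00]])}
```

View pics/top0.png

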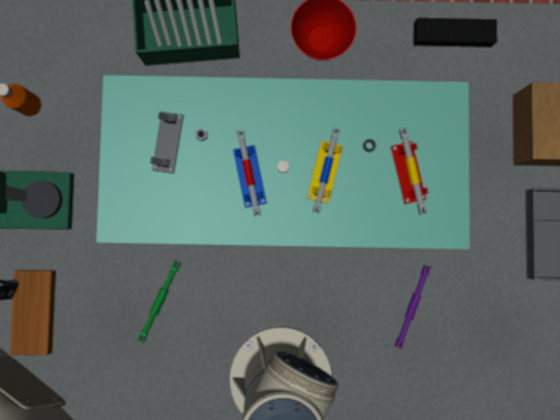

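View pics/scene0.png

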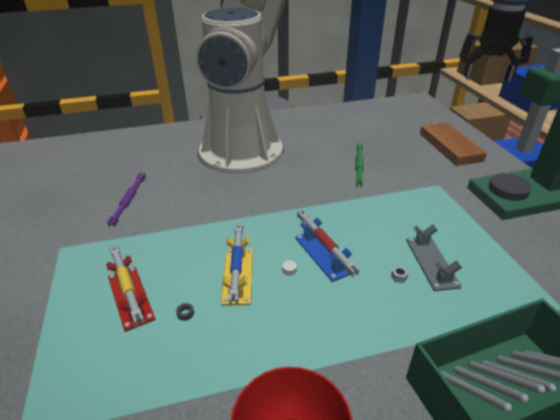

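The top view shows grey stand (168,142), blue stand with red rod (249,172), yellow stand with blue rod (326,170) and red stand with yellow rod (412,170). The nut is at (201,134), the cap at (283,167) and the ring at (369,145). The look-alikes are the green rod (160,300) and purple rod (413,305), both lying off the mat and on no stand, so I ignore them. The three sleeves sitting on stands are the ones meant.

```bash
cat > h.py <<'E'
import numpy as np, cv2
from scipy.spatial.transform import Rotation as R
def world(d,K,T):
    v,u=np.indices(d.shape); p=np.stack([(u-K[0,2])/K[0,0]*d,(v-K[1,2])/K[1,1]*d,d],-1)
    return p@T[:3,:3].T+T[:3,3]
def line(p):
    c=p[:,:2].mean(0); w=np.linalg.svd(p[:,:2]-c,full_matrices=False)[2][0]; w=w*np.sign(w[0])
    s=(p[:,:2]-c)@w; return c+w*(s.max()+s.min())/2, np.arctan2(w[1],w[0]), np.ptp(s)
E
python3 - <<'E'
from h import *
z=np.load("top.npz"); im,d=z["im"],z["d"]; W=world(d,z["camera_matrix"],z["world_from_camera"])
hsv=cv2.cvtColor(im,cv2.COLOR_RGB2HSV)
print("mat z",np.median(W[90:100,120:460,2]), "noise",W[225:235,120:460,2].std())
bg=hsv[100,300]
for n,(u0,u1,v0,v1) in dict(grey=(145,190,105,180),blue=(228,270,125,222),yellow=(302,346,122,218),red=(385,432,122,220)).items():
    w=W[v0:v1,u0:u1].reshape(-1,3); h=hsv[v0:v1,u0:u1].reshape(-1,3).astype(int)
    mat=(abs(h[:,0]-bg[0])<12)&(h[:,1]>60)
    plate=~mat&(w[:,2]>3)&(w[:,2]<14)
    r=cv2.minAreaRect(w[plate][:,:2].astype(np.float32)); print(n,"plate",plate.sum(),r, np.median(w[plate][:,2]))
    hi=~mat&(w[:,2]>38)
    print("   rod",hi.sum(),line(w[hi]),np.percentile(w[hi][:,2],[50,95]))
    hues={'red':(h[:,0]<6)|(h[:,0]>174),'blue':abs(h[:,0]-112)<12,'yellow':abs(h[:,0]-26)<6}
    for k,m in hues.items():
        m=m&(h[:,1]>130)&(w[:,2]>44)
        if m.sum()>25: print("   sleeve",k,m.sum(),line(w[m]),np.median(w[m],0))
for n,(u,v) in dict(nut=(201,134),cap=(283,167),ring=(369,145)).items(): print(n,W[v,u])
E
```

```text
mat z 1.1266567948415513 noise 82.24279562755319
grey plate 1020 ((570.4628295898438, 291.7890319824219), (55.780975341796875, 150.09616088867188), 82.66449737548828) 8.342464219747967
   rod 222 (array([451.54348206, 253.21043878]), np.float64(0.29445342318336354), np.float64(379.11643429738245)) [46.41409443 53.74080248]
blue plate 705 ((496.145751953125, 88.25016021728516), (200.55642700195312, 57.4509162902832), 13.29631519317627) 8.29130295834807
   rod 793 (array([456.5908949 ,  78.69209472]), np.float64(0.23455153521056338), np.float64(284.5369180537651)) [50.39055003 56.51410375]
   sleeve red 156 (array([492.59425413,  86.57921751]), np.float64(0.21458191003433655), np.float64(62.29964635636479)) [492.06071955  86.77982186  54.15298208]
   sleeve blue 153 (array([434.79840537,  70.46834314]), np.float64(0.2746899894951015), np.float64(240.2105374437284)) [445.1911651   86.10634034  49.31655425]
yellow plate 718 ((504.936767578125, -99.95642852783203), (58.96321487426758, 204.92654418945312), 76.78594970703125) 7.840294316534369
   rod 792 (array([455.77408669, -85.24323454])
[... 471 characters left out ...]
656), (185.62655639648438, 68.46308135986328), 13.512504577636719) 8.166628754287785
   rod 806 (array([ 491.56969746, -305.11460054]), np.float64(0.1503399857500005), np.float64(232.87563017432524)) [50.31176097 56.07691403]
   sleeve red 129 (array([ 420.5349976 , -282.85508851]), np.float64(-0.1872764347240428), np.float64(299.75102298152837)) [ 461.93549278 -304.03164187   48.87076203]
   sleeve yellow 221 (array([ 503.34847835, -305.12561046]), np.float64(0.23918497038048406), np.float64(63.81176026333362)) [ 503.90705563 -304.59604129   52.91088991]
nut [588.95093681 206.57666352  19.98340861]
cap [511.64650184   3.32759683  13.86914095]
ring [ 573.48604269 -211.40624346   -2.18132975]
```

```bash
cat >> h.py <<'E'
from scipy.optimize import minimize
def fitrect(xy,x0,L=150,Wd=56):
    # robust: plate points lie within the rectangle, squared-capped outside distance, plus hull edge pressure by shrinking
    def f(q,L,Wd):
        c,s=np.cos(q[2]),np.sin(q[2]); e=xy-q[:2]
        a=np.maximum(abs(c*e[:,0]+s*e[:,1])-L/2,0); b=np.maximum(abs(-s*e[:,0]+c*e[:,1])-Wd/2,0)
        return np.minimum(a*a+b*b,36).mean()
    q=np.array(x0,float)
    for _ in range(2): q=minimize(f,q,(L-4,Wd-4),method="Nelder-Mead",options=dict(initial_simplex=q+np.array([[0,0,0],[8,0,0],[0,8,0],[0,0,.08]]))).x
    return q
def rodfit(p):
    q=p
    for t in (30,14,11):
        vx,vy,cx,cy=cv2.fitLine(q[:,:2].astype(np.float32),cv2.DIST_HUBER,0,.01,.01).ravel()
        if vx<0: vx,vy=-vx,-vy
        q=p[abs((p[:,0]-cx)*vy-(p[:,1]-cy)*vx)<t]
    s=(q[:,0]-cx)*vx+(q[:,1]-cy)*vy; lo,hi=np.percentile(s,[.3,99.7]); m=(lo+hi)/2
    return cx+vx*m,cy+vy*m,np.arctan2(vy,vx),hi-lo
E
python3 - <<'E'
from h import *
z=np.load("top.npz"); im,d=z["im"],z["d"]; W=world(d,z["camera_matrix"],z["world_from_camera"])
hsv=cv2.cvtColor(im,cv2.COLOR_RGB2HSV); bg=hsv[100,300]
for n,(u0,u1,v0,v1,x0) in dict(grey=(145,190,105,180,(570,292,-.13)),blue=(228,270,125,222,(492,87,.2)),yellow=(302,346,122,218,(500,-99,-.2)),red=(385,432,122,220,(504,-304,.2))).items():
    w=W[v0:v1,u0:u1].reshape(-1,3); h=hsv[v0:v1,u0:u1].reshape(-1,3).astype(int)
    mat=(abs(h[:,0]-bg[0])<12)&(h[:,1]>60)
    near=np.hypot(w[:,0]-x0[0],w[:,1]-x0[1])<125
    pl=~mat&(w[:,2]>4)&(w[:,2]<13)&near; hi=~mat&(w[:,2]>44)&(w[:,2]<62)&near
    print(n,"plate",fitrect(w[pl][:,:2],x0).round(3), "rod", np.round(rodfit(w[hi]),3))
E
```

```text
grey plate [ 5.70034e+02  2.91650e+02 -1.31000e-01] rod [ 5.67847e+02  2.75981e+02 -1.36000e-01  1.25855e+02]
blue plate [4.88742e+02 8.65450e+01 2.23000e-01] rod [4.92170e+02 8.72550e+01 2.21000e-01 2.06949e+02]
yellow plate [ 5.02659e+02 -9.87740e+01 -2.30000e-01] rod [ 5.0169e+02 -9.8493e+01 -2.2900e-01  2.0674e+02]
red plate [ 5.04982e+02 -3.05686e+02  2.41000e-01] rod [ 5.03247e+02 -3.04759e+02  2.39000e-01  2.07249e+02]
```

```bash
cat > go.py <<'E'
import sys
from h import *
from rig import sensors
def delta(x,y,z,yaw,pr=True):
    s=sensors.sense(); R0=R.from_euler("xyz",s["tcp_rot"]); Rt=R.from_euler("xyz",[np.pi,0,yaw+np.pi])
    r=(R0.inv()*Rt).as_rotvec(); t=R0.inv().apply(np.array([x,y,z])-s["eef_pos"])/1000
    if pr: print("t",round(s["clock"],2),"from",s["eef_pos"].round(1),s["tcp_rot"].round(3),"open",round(s["opening"],3),"F",s["contact_force"].round(1),"gf",round(s["grasp_force"],1))
    print("turn",r.round(3),"shift",t.round(4),"dist",np.linalg.norm(t).round(3))
if __name__=="__main__":
    for a in sys.argv[1:]: delta(*map(float,a.split(",")))
E
python3 go.py 492,87.2,200,0.222
```

```text
t 0.1 from [253.4 570.9 230.6] [-3.14  -0.     2.724] open 1.0 F [-0.2 -0.4 -0.6] gf 0.0
turn [-0.001 -0.    -0.64 ] shift [-0.4143 -0.3452  0.0311] dist 0.54
```

The manual's scale: shifts go in shares of 0.4 m and turns go in shares of pi rad. Converting my numbers, -0.38 m / 0.4 = -0.95, -0.34 m / 0.4 = -0.85, -0.64 rad / 3.1416 = -0.2037.

>>> move_arm:
  motion:
    - [0,0,-0.0191,-0.0875,-0.0725,0.0075,0.07]
    - [0,0,-0.0477,-0.225,-0.1875,0.02,0.07]
    - [0,0,-0.0796,-0.35,-0.295,0.03,0.07]
    - [0,0,-0.1082,-0.475,-0.4,0.04,0.07]
    - [0,0,-0.1369,-0.6,-0.5,0.05,0.07]
    - [0,0,-0.1592,-0.725,-0.605,0.06,0.07]
    - [0,0,-0.1846,-0.85,-0.71,0.07,0.07]
    - [0,0,-0.2037,-0.95,-0.7925,0.0775,0.07]

```text
clock: 1.1
eef_pos: [467.1, 136.8, 200.9]
tcp_rot: [3.142, 0.0, -2.917]
contact_force: [0.9, 1.0, -0.7]
opening: 0.822
grasp_force: 0.0
```

```bash
python3 go.py 492,87.2,200,0.222
```

```text
t 1.1 from [467.1 136.8 200.9] [ 3.142  0.    -2.917] open 0.822 F [ 0.9  1.  -0.7] gf 0.0
turn [0.    0.    0.003] shift [-0.0132 -0.0539  0.0009] dist 0.056
```

>>> move_arm:
  motion:
    - [0,0,0,-0.025,-0.1075,0,0.07]
    - [0,0,0,-0.025,-0.1075,0,0.07]
    - [0,0,0,-0.025,-0.1075,0,0.07]
    - [0,0,0,-0.025,-0.1075,0,0.07]

```text
clock: 1.6
eef_pos: [485.3, 99.9, 200.9]
tcp_rot: [3.141, -0.0, -2.918]
contact_force: [0.3, -0.4, 0.2]
opening: 0.822
grasp_force: 0.0
```

```bash
python3 go.py 492,87.2,25,0.222; cat > look.py <<'E'
import sys
from h import *
from rig import grab_frame,camera_params
n=sys.argv[1]; c=camera_params("wrist"); im,d=grab_frame("wrist"); np.savez(n,im=im,d=d,**c)
cv2.imwrite(f"pics/{n}.png",im[...,::-1]); W=world(d,c["camera_matrix"],c["world_from_camera"])
ok=d>0; x0,y0,yaw=map(float,sys.argv[2:5])
near=ok&(np.hypot(W[...,0]-x0,W[...,1]-y0)<120)
print("cam",c["world_from_camera"][:3,3].round(0)); hi=near&(W[...,2]>46)&(W[...,2]<60); pl=near&(W[...,2]>5)&(W[...,2]<12)
if hi.sum()>50: print("rod",np.round(rodfit(W[hi]),3),hi.sum())
if pl.sum()>50: print("plate",fitrect(W[pl][:,:2][::7],(x0,y0,yaw)).round(3),pl.sum(),np.median(W[pl][:,2]))
E
python3 look.py w1 492 87 .222
```

```text
t 1.6 from [485.3  99.9 200.9] [ 3.141 -0.    -2.918] open 0.822 F [ 0.3 -0.4  0.2] gf 0.0
turn [ 0.    -0.     0.001] shift [-0.0038 -0.0139  0.1759] dist 0.177
cam [407.  83. 344.]
rod [4.92745e+02 8.70920e+01 2.26000e-01 2.07948e+02] 5178
plate [4.89201e+02 8.60130e+01 2.20000e-01] 4134 8.022369235440095
```

View pics/w1.png

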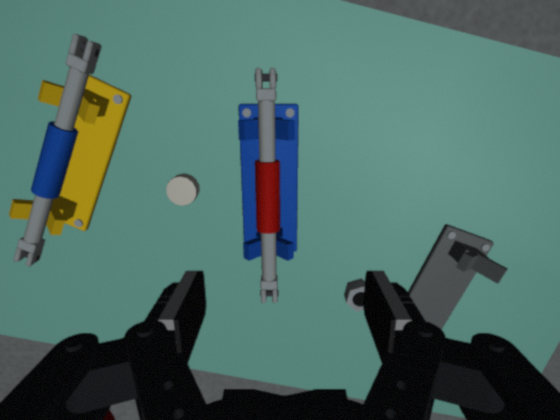

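The wrist view shows the red sleeve at (267,195) in the blue stand. The blue rod is at (55,160) in the yellow stand, and the nut at (358,293) is clear of the fingers' path. Fits agree with the top view to about 1 mm.

>>> move_arm:
  motion:
    - [0,0,0,-0.01,-0.035,0.075,0.07]
    - [0,0,0,-0.01,-0.035,0.175,0.07]
    - [0,0,0,-0.01,-0.035,0.275,0.07]
    - [0,0,0,-0.01,-0.035,0.3625,0.07]
    - [0,0,0,-0.01,-0.035,0.4125,0.07]
    - [0,0,0,-0.01,-0.035,0.44,0.07]
    - [0,0,0,-0.01,-0.035,0.44,0.07]
    - [0,0,0,-0.01,-0.035,0.44,0.015]
  grip_force: 40

```text
clock: 2.65
eef_pos: [493.4, 86.6, 25.8]
tcp_rot: [-3.142, 0.001, -2.919]
contact_force: [1.0, 0.0, -0.5]
opening: 0.623
grasp_force: 0.0
```

>>> move_arm:
  motion:
    - [0,0,0,0,0,0,0.01]
    - [0,0,0,0,0,0,0.01]
    - [0,0,0,0,0,0,0.01]
    - [0,0,0,0,0,0,0.01]
    - [0,0,0,0,0,0,0.01]
  grip_force: 50

```text
clock: 3.28
eef_pos: [493.3, 86.3, 25.8]
tcp_rot: [-3.142, 0.001, -2.919]
contact_force: [-0.5, -0.2, 7.3]
opening: 0.24
grasp_force: 48.6
```

```bash
python3 go.py 492,87.2,120,0.222 573.5,291.2,120,-0.131
```

```text
t 3.27 from [493.3  86.3  25.8] [-3.142e+00  1.000e-03 -2.919e+00] open 0.24 F [-0.5 -0.2  7.3] gf 48.6
turn [-0.     0.001  0.   ] shift [ 0.0009  0.0012 -0.0942] dist 0.094
t 3.27 from [493.3  86.3  25.8] [-3.142e+00  1.000e-03 -2.919e+00] open 0.24 F [-0.5 -0.2  7.3] gf 48.6
turn [0.    0.001 0.353] shift [-0.1235  0.1822 -0.0941] dist 0.239
```

Converted, 0.1833 m / 0.4 = 0.4583, -0.1205 m / 0.4 = -0.3013, 0.353 rad / 3.1416 = 0.1124.

>>> move_arm:
  motion:
    - [0,0,0,0,0,-0.05,0.01]
    - [0,0,0,0,0,-0.1375,0.01]
    - [0,0,0.0064,-0.0125,0.02,-0.2125,0.01]
    - [0,0,0.0318,-0.075,0.1125,-0.235,0.01]
    - [0,0,0.0637,-0.15,0.225,-0.235,0.01]
    - [0,0,0.0923,-0.225,0.3425,-0.235,0.01]
    - [0,0,0.1082,-0.28,0.425,-0.235,0.01]
    - [0,0,0.1124,-0.3013,0.4583,-0.235,0.01]

```text
clock: 4.28
eef_pos: [570.3, 293.5, 118.8]
tcp_rot: [3.141, 0.0, 3.012]
contact_force: [0.1, -0.3, -2.3]
opening: 0.241
grasp_force: 49.5
```

>>> move_arm:
  motion:
    - [0,0,0,0,0,0,0.01]
    - [0,0,0,0,0,0,0.01]

```text
clock: 4.53
eef_pos: [569.2, 290.2, 118.7]
tcp_rot: [-3.14, -0.001, 3.011]
contact_force: [-0.4, -0.5, -3.1]
opening: 0.239
grasp_force: 49.5
```

```bash
python3 go.py 570.3,291.6,27,-0.131; python3 look.py w2 570 291.7 -.131
```

```text
t 4.53 from [569.2 290.2 118.7] [-3.140e+00 -1.000e-03  3.011e+00] open 0.239 F [-0.4 -0.5 -3.1] gf 49.5
turn [-0.001 -0.001  0.   ] shift [-0.001   0.0017  0.0917] dist 0.092
cam [489. 302. 261.]
rod [516.692 299.535   1.432  47.042] 945
plate [ 5.64623e+02  2.93006e+02 -1.36000e-01] 3975 8.05457214797272
```

View pics/w2.png

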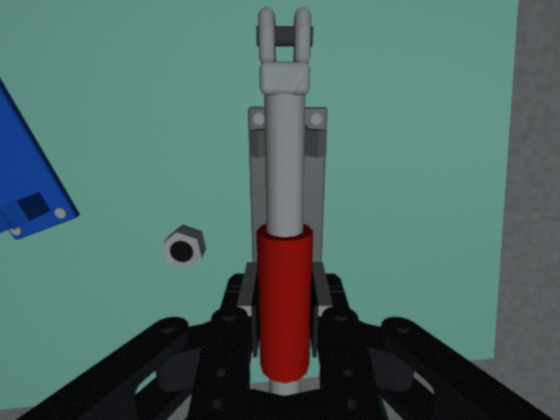

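The red rod is held level, along the grey stand and centred over it (290,170); the nut at (183,247) is clear. Lowering.

>>> move_arm:
  motion:
    - [0,0,0,-0.0025,0.0038,0.0625,0.01]
    - [0,0,0,-0.0025,0.0038,0.1375,0.01]
    - [0,0,0,-0.0025,0.0038,0.1875,0.01]
    - [0,0,0,-0.0025,0.0038,0.2125,0.01]
    - [0,0,0,-0.0025,0.0038,0.225,0.01]
    - [0,0,0,-0.0025,0.0038,0.2313,0.01]
    - [0,0,0,-0.0025,0.0038,0.2313,0.01]
    - [0,0,0,-0.0025,0.0038,0.2313,0.01]

```text
clock: 5.58
eef_pos: [571.5, 293.0, 27.2]
tcp_rot: [3.141, 0.001, 3.011]
contact_force: [-0.6, -1.5, 1.4]
opening: 0.235
grasp_force: 49.8
```

Converted, -0.125 m / 0.4 = -0.3125, -0.07 m / 0.4 = -0.175.

>>> move_arm:
  motion:
    - [0,0,0,0,0,0,0.03]
    - [0,0,0,0,0,0,0.07]
    - [0,0,0,0,0,0,0.07]
    - [0,0,0,0,0,0,0.07]
    - [0,0,0,0,0,0,0.07]
    - [0,0,0,0,0,-0.05,0.07]
    - [0,0,0,0,0,-0.175,0.07]
    - [0,0,0,0,0,-0.3125,0.07]

```text
clock: 6.58
eef_pos: [570.9, 292.8, 153.7]
tcp_rot: [-3.141, -0.0, 3.011]
contact_force: [0.7, -0.1, -0.2]
opening: 0.823
grasp_force: 0.0
```

```bash
python3 look.py w3 570 291.7 -.131;python3 go.py 502,-98.5,150,-0.229
```

```text
cam [491. 304. 296.]
rod [ 5.70987e+02  2.92326e+02 -1.31000e-01  2.08449e+02] 7276
plate [ 5.67560e+02  2.92894e+02 -1.29000e-01] 5325 8.056916283071246
t 6.62 from [574.6 294.7 162.1] [3.136 0.008 3.011] open 0.823 F [2.6 1.3 5.5] gf 0.0
turn [0.006 0.008 0.098] shift [ 0.0208 -0.3994  0.0096] dist 0.4
```

View pics/w3.png

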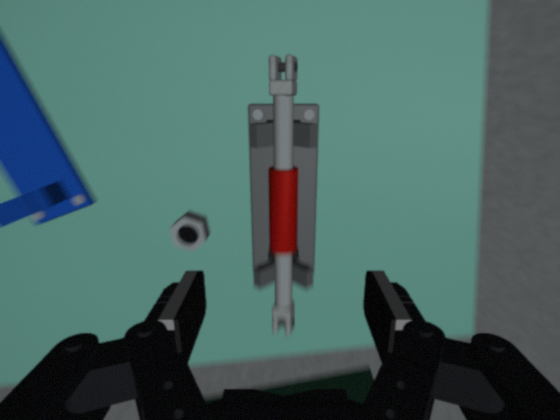

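Red rod lies in both Vs of the grey stand (284,200), and the fit puts it 1 mm from centre. Next is the blue rod in the yellow stand.

Converted, -0.397 m / 0.4 = -0.9925, -0.13 m / 0.4 = -0.325, 0.098 rad / 3.1416 = 0.0312.

>>> move_arm:
  motion:
    - [0,0,0,0.0025,-0.05,0,0.07]
    - [0,0,0.0064,0.0075,-0.175,0,0.07]
    - [0,0,0.0127,0.015,-0.325,0,0.07]
    - [0,0,0.0175,0.0213,-0.475,0,0.07]
    - [0,0,0.0223,0.0275,-0.625,0,0.07]
    - [0,0,0.0271,0.035,-0.775,0,0.07]
    - [0,0,0.0302,0.04,-0.9,0,0.07]
    - [0,0,0.0312,0.0438,-0.9925,0,0.07]

```text
clock: 7.62
eef_pos: [499.7, -100.7, 150.8]
tcp_rot: [-3.141, -0.002, 2.911]
contact_force: [0.4, 0.3, -0.0]
opening: 0.82
grasp_force: 0.0
```

>>> move_arm:
  motion:
    - [0,0,0,0,0,0,0.07]
    - [0,0,0,0,0,0,0.07]
    - [0,0,0,0,0,0,0.07]

```text
clock: 8.0
eef_pos: [501.8, -97.5, 151.3]
tcp_rot: [3.141, -0.001, 2.914]
contact_force: [-0.1, 0.8, 0.3]
opening: 0.821
grasp_force: 0.0
```

```bash
python3 go.py 502,-98.6,25.5,-0.229;python3 look.py w4 502 -98.6 -.229
```

```text
t 8.0 from [501.8 -97.5 151.3] [ 3.141e+00 -1.000e-03  2.914e+00] open 0.821 F [-0.1  0.8  0.3] gf 0.0
turn [ 0.    -0.001  0.001] shift [-0.0006 -0.001   0.1258] dist 0.126
cam [423. -78. 294.]
rod [ 5.02814e+02 -9.92840e+01 -2.25000e-01  2.07971e+02] 7222
plate [ 5.01385e+02 -9.91410e+01 -2.33000e-01] 5291 8.052220084069916
```

Converted, 0.1258 m / 0.4 = 0.3145, 0.122 m / 0.4 = 0.305.

>>> move_arm:
  motion:
    - [0,0,0,-0.0013,-0.003,0.05,0.07]
    - [0,0,0,-0.0013,-0.003,0.125,0.07]
    - [0,0,0,-0.0013,-0.003,0.2125,0.07]
    - [0,0,0,-0.0013,-0.003,0.275,0.07]
    - [0,0,0,-0.0013,-0.003,0.305,0.07]
    - [0,0,0,-0.0013,-0.003,0.3145,0.07]
    - [0,0,0,-0.0013,-0.003,0.3145,0.05]
    - [0,0,0,-0.0013,-0.003,0.3145,0.01]

```text
clock: 9.05
eef_pos: [502.9, -99.7, 26.6]
tcp_rot: [3.142, 0.001, 2.913]
contact_force: [-0.2, 0.8, -0.5]
opening: 0.403
grasp_force: 0.0
```

>>> move_arm:
  motion:
    - [0,0,0,0,0,0,0.01]
    - [0,0,0,0,0,0,0.01]
    - [0,0,0,0,0,0,0.01]
    - [0,0,0,0,0,0,0.01]
    - [0,0,0,0,0,0,0.01]
  grip_force: 50

```text
clock: 9.68
eef_pos: [502.8, -100.0, 26.6]
tcp_rot: [-3.141, 0.001, 2.913]
contact_force: [-1.0, -1.2, 6.3]
opening: 0.244
grasp_force: 48.6
```

```bash
python3 go.py 489.2,86.4,120,0.222
```

```text
t 9.68 from [ 502.8 -100.    26.6] [-3.141e+00  1.000e-03  2.913e+00] open 0.244 F [-1.  -1.2  6.3] gf 48.6
turn [-0.     0.001 -0.451] shift [ 0.0553  0.1784 -0.0935] dist 0.209
```

Converted, 0.1784 m / 0.4 = 0.446, -0.0935 m / 0.4 = -0.2338, -0.451 rad / 3.1416 = -0.1436.

>>> move_arm:
  motion:
    - [0,0,0,0,0,-0.05,0.01]
    - [0,0,0,0,0,-0.1375,0.01]
    - [0,0,-0.0095,0.0075,0.025,-0.2125,0.01]
    - [0,0,-0.0446,0.0375,0.12,-0.2338,0.01]
    - [0,0,-0.0828,0.075,0.24,-0.2338,0.01]
    - [0,0,-0.1178,0.1075,0.345,-0.2338,0.01]
    - [0,0,-0.1369,0.1275,0.415,-0.2338,0.01]
    - [0,0,-0.1436,0.1383,0.446,-0.2338,0.01]

```text
clock: 10.68
eef_pos: [488.6, 87.9, 119.5]
tcp_rot: [3.142, 0.0, -2.917]
contact_force: [0.4, -0.7, -2.1]
opening: 0.241
grasp_force: 49.4
```

>>> move_arm:
  motion:
    - [0,0,0,0,0,0,0.01]
    - [0,0,0,0,0,0,0.01]
    - [0,0,0,0,0,0,0.01]

```text
clock: 11.05
eef_pos: [488.9, 85.7, 119.2]
tcp_rot: [-3.141, -0.0, -2.921]
contact_force: [0.3, 0.8, -1.2]
opening: 0.237
grasp_force: 49.4
```

```bash
python3 go.py 489.2,86.4,26.7,0.222; python3 look.py w5 489 86.4 .222
```

```text
t 11.05 from [488.9  85.7 119.2] [-3.141 -0.    -2.921] open 0.237 F [ 0.3  0.8 -1.2] gf 49.4
turn [-0.    -0.    -0.001] shift [-0.0005  0.0006  0.0925] dist 0.092
cam [410.  69. 262.]
rod [436.71   73.965  -1.353  46.978] 1001
plate [4.87113e+02 8.54340e+01 2.23000e-01] 4002 8.034210629123464
```

View pics/w5.png

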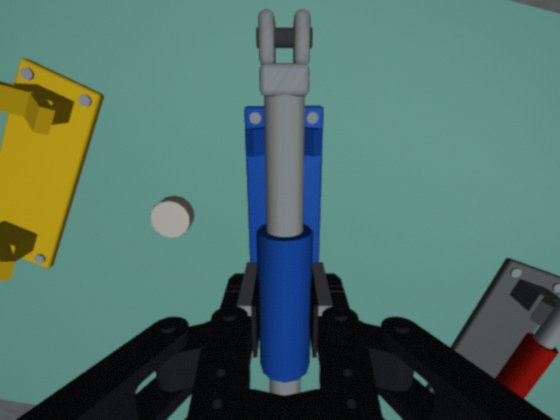

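The blue rod is held level and centred over the blue stand (285,180), and the cap (172,216) is clear. Lowering and letting go.

Converted, 0.0925 m / 0.4 = 0.2313, -0.0005 m / 0.4 = -0.0013.

>>> move_arm:
  motion:
    - [0,0,0,-0.0013,0.0013,0.0625,0.01]
    - [0,0,0,-0.0013,0.0013,0.1375,0.01]
    - [0,0,0,-0.0013,0.0013,0.1875,0.01]
    - [0,0,0,-0.0013,0.0013,0.2125,0.01]
    - [0,0,0,-0.0013,0.0013,0.225,0.01]
    - [0,0,0,-0.0013,0.0013,0.2313,0.01]
    - [0,0,0,-0.0013,0.0013,0.2313,0.01]
    - [0,0,0,-0.0013,0.0013,0.2313,0.01]

```text
clock: 12.1
eef_pos: [489.7, 86.7, 27.8]
tcp_rot: [-3.141, 0.001, -2.919]
contact_force: [-1.1, -6.4, 3.2]
opening: 0.237
grasp_force: 49.9
```

Converted, -0.125 m / 0.4 = -0.3125, -0.115 m / 0.4 = -0.2875.

>>> move_arm:
  motion:
    - [0,0,0,0,0,0,0.03]
    - [0,0,0,0,0,0,0.07]
    - [0,0,0,0,0,0,0.07]
    - [0,0,0,0,0,0,0.07]
    - [0,0,0,0,0,-0.075,0.07]
    - [0,0,0,0,0,-0.2,0.07]
    - [0,0,0,0,0,-0.2875,0.07]
    - [0,0,0,0,0,-0.3125,0.07]

```text
clock: 13.1
eef_pos: [490.4, 87.5, 153.8]
tcp_rot: [-3.141, 0.004, -2.919]
contact_force: [-0.3, 0.3, -0.4]
opening: 0.823
grasp_force: 0.0
```

>>> move_arm:
  motion:
    - [0,0,0,0,0,0,0.07]
    - [0,0,0,0,0,0,0.07]

```text
clock: 13.35
eef_pos: [488.3, 87.1, 150.4]
tcp_rot: [3.141, -0.002, -2.919]
contact_force: [1.2, 1.0, -0.6]
opening: 0.817
grasp_force: 0.0
```

```bash
python3 look.py w6 489 86.4 .222;python3 go.py 503.5,-305,150,0.24
```

```text
cam [410.  70. 293.]
rod [4.89928e+02 8.61490e+01 2.21000e-01 2.08488e+02] 7384
plate [4.88453e+02 8.60040e+01 2.27000e-01] 5393 7.999325760074157
t 13.4 from [488.3  87.1 150.3] [ 3.141e+00 -3.000e-03 -2.919e+00] open 0.817 F [ 0.1 -0.1  0.4] gf 0.0
turn [ 0.    -0.003 -0.018] shift [ 0.0716 -0.3858  0.0005] dist 0.392
```

Blue rod is seated in its stand, 1–2 mm from centre. Now the yellow rod in the red stand.

Converted, -0.386 m / 0.4 = -0.965, 0.0716 m / 0.4 = 0.179, -0.018 rad / 3.1416 = -0.0057.

>>> move_arm:
  motion:
    - [0,0,0,0.01,-0.05,0,0.07]
    - [0,0,0,0.0325,-0.175,0,0.07]
    - [0,0,-0.0032,0.06,-0.325,0,0.07]
    - [0,0,-0.0032,0.0875,-0.475,0,0.07]
    - [0,0,-0.0048,0.115,-0.625,0,0.07]
    - [0,0,-0.0057,0.1425,-0.775,0,0.07]
    - [0,0,-0.0057,0.1675,-0.9,0,0.07]
    - [0,0,-0.0057,0.179,-0.965,0,0.07]

```text
clock: 14.4
eef_pos: [503.6, -307.5, 150.2]
tcp_rot: [3.141, -0.001, -2.903]
contact_force: [0.3, 0.8, -0.1]
opening: 0.82
grasp_force: 0.0
```

>>> move_arm:
  motion:
    - [0,0,0,0,0,0,0.07]
    - [0,0,0,0,0,0,0.07]
    - [0,0,0,0,0,0,0.07]

```text
clock: 14.78
eef_pos: [504.3, -303.8, 151.3]
tcp_rot: [3.141, -0.001, -2.9]
contact_force: [0.3, 0.7, 0.1]
opening: 0.826
grasp_force: 0.0
```

```bash
python3 go.py 503.7,-305,25.5,0.24;python3 look.py w7 504 -305 .24
```

```text
t 14.78 from [ 504.3 -303.8  151.3] [ 3.141e+00 -1.000e-03 -2.900e+00] open 0.826 F [0.3 0.7 0.1] gf 0.0
turn [ 0.001 -0.001  0.001] shift [ 0.0008 -0.0011  0.1258] dist 0.126
cam [ 426. -323.  294.]
rod [ 5.04674e+02 -3.07544e+02  2.42000e-01  2.08156e+02] 7244
plate [ 5.05308e+02 -3.07369e+02  2.40000e-01] 5301 8.002390466567476
```

View pics/w7.png

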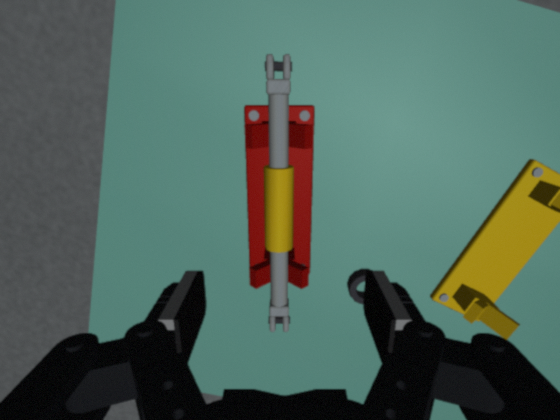

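Yellow sleeve (279,210) is in the red stand, about 2–3 mm to the left of tool centre. The ring (362,288) is clear of the finger. I correct sideways and descend.

Converted, 0.1258 m / 0.4 = 0.3145, 0.122 m / 0.4 = 0.305.

>>> move_arm:
  motion:
    - [0,0,0,0.0013,-0.0075,0.05,0.07]
    - [0,0,0,0.0013,-0.0075,0.125,0.07]
    - [0,0,0,0.0013,-0.0075,0.2125,0.07]
    - [0,0,0,0.0013,-0.0075,0.275,0.07]
    - [0,0,0,0.0013,-0.0075,0.305,0.07]
    - [0,0,0,0.0013,-0.0075,0.3145,0.07]
    - [0,0,0,0.0013,-0.0075,0.3145,0.05]
    - [0,0,0,0.0013,-0.0075,0.3145,0.01]

```text
clock: 15.82
eef_pos: [505.3, -308.4, 26.9]
tcp_rot: [-3.141, 0.001, -2.901]
contact_force: [0.1, 0.2, 0.2]
opening: 0.398
grasp_force: 0.0
```

>>> move_arm:
  motion:
    - [0,0,0,0,0,0,0.01]
    - [0,0,0,0,0,0,0.01]
    - [0,0,0,0,0,0,0.01]
    - [0,0,0,0,0,0,0.01]
    - [0,0,0,0,0,0,0.01]
  grip_force: 50

```text
clock: 16.45
eef_pos: [505.1, -308.2, 26.9]
tcp_rot: [-3.141, 0.001, -2.902]
contact_force: [-0.7, 2.0, 6.0]
opening: 0.237
grasp_force: 48.6
```

```bash
python3 go.py 502,-99,120,-0.23
```

```text
t 16.45 from [ 505.1 -308.2   26.9] [-3.141e+00  1.000e-03 -2.902e+00] open 0.237 F [-0.7  2.   6. ] gf 48.6
turn [-0.     0.001  0.47 ] shift [-0.0468  0.2039 -0.0932] dist 0.229
```

Converted, 0.204 m / 0.4 = 0.51, -0.0468 m / 0.4 = -0.117, 0.47 rad / 3.1416 = 0.1496.

>>> move_arm:
  motion:
    - [0,0,0,0,0,-0.05,0.01]
    - [0,0,0,0,0,-0.1375,0.01]
    - [0,0,0.0095,-0.005,0.025,-0.2125,0.01]
    - [0,0,0.0446,-0.0325,0.1375,-0.2325,0.01]
    - [0,0,0.0859,-0.0625,0.275,-0.2325,0.01]
    - [0,0,0.121,-0.09,0.395,-0.2325,0.01]
    - [0,0,0.1416,-0.1075,0.475,-0.2325,0.01]
    - [0,0,0.1496,-0.117,0.51,-0.2325,0.01]

```text
clock: 17.45
eef_pos: [501.4, -97.1, 120.2]
tcp_rot: [3.141, 0.001, 2.912]
contact_force: [0.9, 0.1, -3.1]
opening: 0.242
grasp_force: 49.7
```

>>> move_arm:
  motion:
    - [0,0,0,0,0,0,0.01]
    - [0,0,0,0,0,0,0.01]
    - [0,0,0,0,0,0,0.01]

```text
clock: 17.82
eef_pos: [501.6, -99.6, 119.2]
tcp_rot: [-3.141, 0.0, 2.911]
contact_force: [0.6, 0.3, -1.6]
opening: 0.237
grasp_force: 49.7
```

```bash
python3 go.py 502,-99.3,26.7,-0.23; python3 look.py w8 502 -99 -.23
```

```text
t 17.82 from [501.6 -99.6 119.2] [-3.141  0.     2.911] open 0.237 F [ 0.6  0.3 -1.6] gf 49.7
turn [-0.  0. -0.] shift [-0.0003  0.0004  0.0925] dist 0.092
cam [423. -80. 262.]
rod [450.832 -87.358   1.344  46.947] 1005
plate [ 5.00893e+02 -9.90000e+01 -2.31000e-01] 4087 8.055683311278983
```

View pics/w8.png

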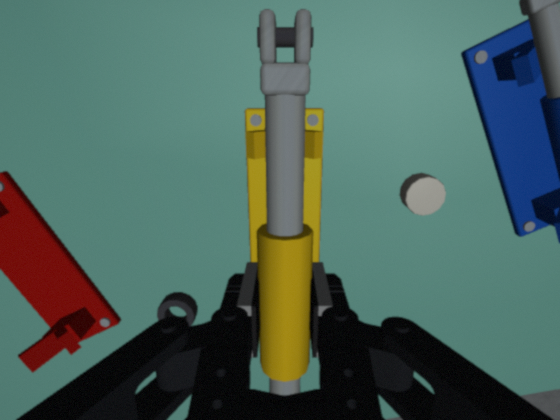

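The yellow rod is centred over the yellow stand (285,180), with the ring (178,309) and cap (424,195) clear. Lowering.

Converted, 0.0925 m / 0.4 = 0.2313, 0.0004 m / 0.4 = 0.001.

>>> move_arm:
  motion:
    - [0,0,0,-0.0008,0.001,0.0625,0.01]
    - [0,0,0,-0.0008,0.001,0.1375,0.01]
    - [0,0,0,-0.0008,0.001,0.1875,0.01]
    - [0,0,0,-0.0008,0.001,0.2125,0.01]
    - [0,0,0,-0.0008,0.001,0.225,0.01]
    - [0,0,0,-0.0008,0.001,0.2313,0.01]
    - [0,0,0,-0.0008,0.001,0.2313,0.01]
    - [0,0,0,-0.0008,0.001,0.2313,0.01]

```text
clock: 18.88
eef_pos: [502.2, -99.2, 27.5]
tcp_rot: [-3.141, 0.001, 2.912]
contact_force: [-3.9, -3.8, 2.9]
opening: 0.241
grasp_force: 50.2
```

Converted, -0.125 m / 0.4 = -0.3125, -0.115 m / 0.4 = -0.2875.

>>> move_arm:
  motion:
    - [0,0,0,0,0,0,0.03]
    - [0,0,0,0,0,0,0.07]
    - [0,0,0,0,0,0,0.07]
    - [0,0,0,0,0,0,0.07]
    - [0,0,0,0,0,-0.075,0.07]
    - [0,0,0,0,0,-0.2,0.07]
    - [0,0,0,0,0,-0.2875,0.07]
    - [0,0,0,0,0,-0.3125,0.07]

```text
clock: 19.88
eef_pos: [503.2, -98.7, 153.6]
tcp_rot: [3.141, 0.004, 2.912]
contact_force: [-0.8, -0.8, 0.4]
opening: 0.821
grasp_force: 0.0
```

>>> move_arm:
  motion:
    - [0,0,0,0,0,0,0.07]
    - [0,0,0,0,0,0,0.07]

```text
clock: 20.12
eef_pos: [501.1, -98.3, 150.1]
tcp_rot: [-3.141, -0.002, 2.912]
contact_force: [0.2, 0.0, -0.6]
opening: 0.819
grasp_force: 0.0
```

```bash
python3 look.py w9 502 -99 -.23;python3 go.py 571,292.2,150,-0.131
```

```text
cam [423. -79. 293.]
rod [ 5.01936e+02 -9.91620e+01 -2.26000e-01  2.08269e+02] 7341
plate [ 5.02817e+02 -9.94920e+01 -2.29000e-01] 5324 8.063235562650078
t 20.18 from [501.1 -98.3 150. ] [-3.141e+00 -3.000e-03  2.912e+00] open 0.82 F [ 0.5  0.5 -0.2] gf 0.0
turn [ 0.    -0.003 -0.099] shift [ 0.0208  0.3962 -0.    ] dist 0.397
```

Yellow is seated. Back to the red rod on the grey stand.

Converted, 0.396 m / 0.4 = 0.99, 0.0208 m / 0.4 = 0.052, -0.099 rad / 3.1416 = -0.0315.

>>> move_arm:
  motion:
    - [0,0,0,0.0025,0.05,0,0.07]
    - [0,0,-0.0064,0.01,0.175,0,0.07]
    - [0,0,-0.0127,0.0175,0.325,0,0.07]
    - [0,0,-0.0175,0.025,0.475,0,0.07]
    - [0,0,-0.0223,0.0325,0.625,0,0.07]
    - [0,0,-0.0271,0.04,0.775,0,0.07]
    - [0,0,-0.0302,0.0475,0.9125,0,0.07]
    - [0,0,-0.0315,0.052,0.99,0,0.07]

```text
clock: 21.18
eef_pos: [571.5, 294.4, 149.7]
tcp_rot: [-3.141, -0.002, 3.013]
contact_force: [0.4, -0.6, 0.7]
opening: 0.819
grasp_force: 0.0
```

>>> move_arm:
  motion:
    - [0,0,0,0,0,0,0.07]
    - [0,0,0,0,0,0,0.07]
    - [0,0,0,0,0,0,0.07]

```text
clock: 21.55
eef_pos: [571.6, 290.5, 151.0]
tcp_rot: [-3.141, -0.001, 3.01]
contact_force: [-0.5, 0.2, -0.1]
opening: 0.819
grasp_force: 0.0
```

```bash
python3 go.py 571,292.4,25.5,-0.131;python3 look.py w10 571 292 -.131
```

```text
t 21.55 from [571.6 290.5 151. ] [-3.141e+00 -1.000e-03  3.010e+00] open 0.819 F [-0.5  0.2 -0.1] gf 0.0
turn [-0.001 -0.001 -0.001] shift [0.0008 0.0019 0.1255] dist 0.125
cam [492. 302. 294.]
rod [ 5.70866e+02  2.92294e+02 -1.30000e-01  2.08048e+02] 7418
plate [ 5.70287e+02  2.92394e+02 -1.29000e-01] 5427 8.044797743194408
```

Converted, 0.1255 m / 0.4 = 0.3138, 0.0008 m / 0.4 = 0.002.

>>> move_arm:
  motion:
    - [0,0,0,0.002,0.0045,0.05,0.07]
    - [0,0,0,0.002,0.0045,0.125,0.07]
    - [0,0,0,0.002,0.0045,0.2125,0.07]
    - [0,0,0,0.002,0.0045,0.275,0.07]
    - [0,0,0,0.002,0.0045,0.305,0.07]
    - [0,0,0,0.002,0.0045,0.3138,0.07]
    - [0,0,0,0.002,0.0045,0.3138,0.05]
    - [0,0,0,0.002,0.0045,0.3138,0.01]

```text
clock: 22.6
eef_pos: [572.0, 294.0, 26.9]
tcp_rot: [3.141, 0.001, 3.011]
contact_force: [-0.9, 0.2, 0.2]
opening: 0.4
grasp_force: 0.0
```

Converted, -0.1 m / 0.4 = -0.25, -0.06 m / 0.4 = -0.15.

>>> move_arm:
  motion:
    - [0,0,0,0,0,0,0.01]
    - [0,0,0,0,0,0,0.01]
    - [0,0,0,0,0,0,0.01]
    - [0,0,0,0,0,0,0.01]
    - [0,0,0,0,0,0,0.01]
    - [0,0,0,0,0,-0.05,0.01]
    - [0,0,0,0,0,-0.15,0.01]
    - [0,0,0,0,0,-0.25,0.01]
  grip_force: 50

```text
clock: 23.6
eef_pos: [571.3, 294.0, 127.9]
tcp_rot: [3.141, 0.0, 3.011]
contact_force: [-0.8, 0.7, -2.8]
opening: 0.238
grasp_force: 49.4
```

Converted, -0.015 m / 0.4 = -0.0375.

>>> move_arm:
  motion:
    - [0,0,0,0,0,-0.0375,0.01]
    - [0,0,0,0,0,-0.0375,0.01]
    - [0,0,0,0,0,-0.0375,0.01]

```text
clock: 23.98
eef_pos: [570.4, 293.3, 139.4]
tcp_rot: [-3.14, -0.002, 3.011]
contact_force: [-0.0, 0.3, -2.3]
opening: 0.236
grasp_force: 49.5
```

```bash
python3 go.py 505.2,-307.8,140,0.241
```

```text
t 23.98 from [570.4 293.3 139.4] [-3.140e+00 -2.000e-03  3.011e+00] open 0.236 F [-0.   0.3 -2.3] gf 49.5
turn [-0.001 -0.002 -0.372] shift [-1.370e-02 -6.045e-01  1.000e-04] dist 0.605
```

Converted, -0.37 m / 0.4 = -0.925, -0.001 m / 0.4 = -0.0025, -0.23 rad / 3.1416 = -0.0732.

>>> move_arm:
  motion:
    - [0,0,-0.0032,0,-0.05,0,0.01]
    - [0,0,-0.0127,-0.0025,-0.1625,0,0.01]
    - [0,0,-0.0223,-0.0075,-0.3,0,0.01]
    - [0,0,-0.035,-0.01,-0.4375,0,0.01]
    - [0,0,-0.0446,-0.0125,-0.575,0,0.01]
    - [0,0,-0.0557,-0.0163,-0.7125,0,0.01]
    - [0,0,-0.0668,-0.02,-0.8375,0,0.01]
    - [0,0,-0.0732,-0.0225,-0.925,0,0.01]

```text
clock: 24.98
eef_pos: [530.2, -77.0, 140.0]
tcp_rot: [3.142, -0.002, -3.043]
contact_force: [-0.4, 0.5, -3.0]
opening: 0.244
grasp_force: 49.6
```

>>> move_arm:
  motion:
    - [0,0,0,0,0,0,0.01]
    - [0,0,0,0,0,0,0.01]

```text
clock: 25.22
eef_pos: [531.2, -74.4, 140.3]
tcp_rot: [3.141, -0.001, -3.043]
contact_force: [0.3, 0.7, -2.6]
opening: 0.24
grasp_force: 49.7
```

```bash
python3 go.py 505.2,-307.6,120,0.241
```

```text
t 25.23 from [531.2 -74.4 140.3] [ 3.141e+00 -1.000e-03 -3.043e+00] open 0.24 F [ 0.3  0.7 -2.6] gf 49.7
turn [ 0.001 -0.001 -0.143] shift [ 0.0487 -0.2295  0.0202] dist 0.235
```

Converted, -0.2295 m / 0.4 = -0.5738, 0.0487 m / 0.4 = 0.1218, -0.143 rad / 3.1416 = -0.0455.

>>> move_arm:
  motion:
    - [0,0,-0.0032,0.01,-0.05,0,0.01]
    - [0,0,-0.0127,0.035,-0.1625,0.0075,0.01]
    - [0,0,-0.0239,0.0625,-0.295,0.02,0.01]
    - [0,0,-0.035,0.0875,-0.4125,0.035,0.01]
    - [0,0,-0.0414,0.1088,-0.5125,0.045,0.01]
    - [0,0,-0.0455,0.1218,-0.5738,0.05,0.01]
    - [0,0,-0.0455,0.1218,-0.5738,0.05,0.01]
    - [0,0,-0.0455,0.1218,-0.5738,0.05,0.01]

```text
clock: 26.22
eef_pos: [506.3, -306.2, 120.6]
tcp_rot: [3.141, -0.0, -2.899]
contact_force: [0.2, -0.6, -2.4]
opening: 0.238
grasp_force: 49.8
```

```bash
python3 go.py 505.2,-307.6,26.7,0.241; python3 look.py w11 505 -307.4 .241
```

```text
t 26.23 from [ 506.3 -306.2  120.6] [ 3.141 -0.    -2.899] open 0.238 F [ 0.2 -0.6 -2.4] gf 49.8
turn [ 0.001 -0.     0.002] shift [ 0.0014 -0.0012  0.0939] dist 0.094
cam [ 428. -325.  263.]
rod [ 453.296 -320.201   -1.332   47.053] 948
plate [ 5.04336e+02 -3.08042e+02  2.30000e-01] 4097 8.031104793353649
```

View pics/w11.png

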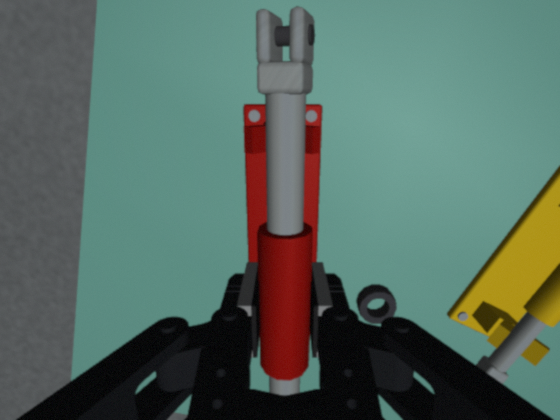

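The red rod is over the red stand (285,180), about 1 mm off sideways, with the ring (376,303) clear. Lowering.

Converted, 0.0937 m / 0.4 = 0.2343, 0.0012 m / 0.4 = 0.003, 0.001 rad / 3.1416 = 0.0003.

>>> move_arm:
  motion:
    - [0,0,0.0003,0.003,-0.0033,0.0625,0.01]
    - [0,0,0.0003,0.003,-0.0033,0.1375,0.01]
    - [0,0,0.0003,0.003,-0.0033,0.19,0.01]
    - [0,0,0.0003,0.003,-0.0033,0.215,0.01]
    - [0,0,0.0003,0.003,-0.0033,0.2275,0.01]
    - [0,0,0.0003,0.003,-0.0033,0.2343,0.01]
    - [0,0,0.0003,0.003,-0.0033,0.2343,0.01]
    - [0,0,0.0003,0.003,-0.0033,0.2343,0.01]

```text
clock: 27.28
eef_pos: [505.9, -308.9, 28.0]
tcp_rot: [-3.141, 0.001, -2.901]
contact_force: [0.8, 4.4, 2.8]
opening: 0.237
grasp_force: 50.2
```

Converted, -0.14 m / 0.4 = -0.35, -0.115 m / 0.4 = -0.2875.

>>> move_arm:
  motion:
    - [0,0,0,0,0,0,0.03]
    - [0,0,0,0,0,0,0.07]
    - [0,0,0,0,0,0,0.07]
    - [0,0,0,0,0,0,0.07]
    - [0,0,0,0,0,-0.075,0.07]
    - [0,0,0,0,0,-0.2,0.07]
    - [0,0,0,0,0,-0.2875,0.07]
    - [0,0,0,0,0,-0.35,0.07]

```text
clock: 28.28
eef_pos: [505.9, -309.3, 169.2]
tcp_rot: [-3.14, 0.001, -2.9]
contact_force: [-0.9, 0.1, 0.6]
opening: 0.821
grasp_force: 0.0
```

>>> move_arm:
  motion:
    - [0,0,0,0,0,0,0.07]
    - [0,0,0,0,0,0,0.07]
    - [0,0,0,0,0,0,0.07]

```text
clock: 28.65
eef_pos: [504.8, -308.6, 165.9]
tcp_rot: [3.14, -0.002, -2.9]
contact_force: [0.5, 0.2, -0.3]
opening: 0.822
grasp_force: 0.0
```

```bash
python3 look.py w12 505 -307.4 .241; python3 go.py 505,-307,160,.241; python3 - <<'E'
from rig import grab_frame; import cv2
cv2.imwrite("pics/end.png",grab_frame("scene")[0][...,::-1])
E
```

```text
cam [ 427. -327.  309.]
rod [ 5.05054e+02 -3.07378e+02  2.43000e-01  2.08439e+02] 6583
plate [ 5.05231e+02 -3.07463e+02  2.41000e-01] 4886 7.9904168724705755
t 28.7 from [ 504.8 -308.6  165.9] [ 3.14e+00 -2.00e-03 -2.90e+00] open 0.821 F [-1.3  0.  -0.7] gf 0.0
turn [ 0.002 -0.002  0.   ] shift [-0.0006  0.0015  0.0059] dist 0.006
```

View pics/end.png

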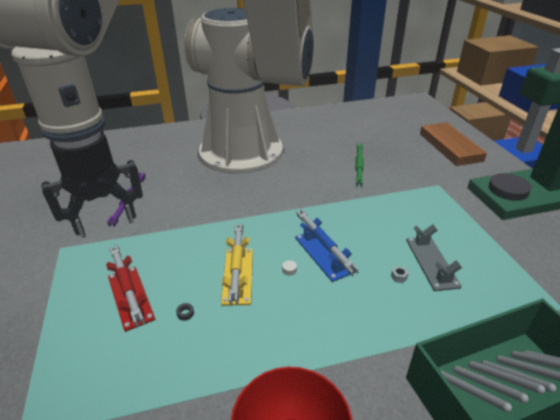

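All three rods lie in their own stands: red (125,285), yellow (238,265), blue (325,243). Grey is empty (432,260), and the nut, ring and cap have not moved.

```bash
python3 -c "
from rig import order; print(order.sign_off())"
```

```text
the job is handed in; nothing more can be done
None
```

The job is handed in after about 29 s of robot time: each rod lies in the stand of its own colour, the red rod having been parked on the grey stand first, the grey stand is empty again, and the nut, ring and cap look unmoved in the final picture.

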